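# Prove the spray extractor's cut-out and hold its shutter half open

### The job

Get the model-maker's spray extractor ready: press the blue test button on the grey safety cut-out so that its red lever drops, then lift the lever all the way back up so that it stays up by itself. Then slide the extractor intake's sprung shutter by its orange tab to half open (its white line on the green marks) and hold it there against the spring: finish while still holding the tab, do not let go. Leave the bottles, jar, spool, screwdriver and model car where they are.

Things in the scene. Friction and masses are not known exactly. Their poses are not given: they have to be found in the camera images.
- cutout: grey safety cut-out box, fixed to the table, 90 (its x) x 170 (its y) x 55 high; origin at the centre of its underside, z up, its -x side is its front. The button is on its +y half (yellow panel), the lever on its -y half. The box and the intake may stand on either side of each other, and turned.
- test_button (a joint): travel of the blue test button, m: 0 released, 0.007 fully down (spring 1.7 N at first, 4.6 N fully down). Pressing it by more than about 5 mm (press it to the bottom) tips the lever over and the lever drops by its own weight in about a second; let go, the button springs back up.
- button_top (a point): centre of the top face of the blue button, 28 in diameter, pressed straight down; its top is 80 above the table, in the cut-out's frame at x = -22, y = +45 mm
- trip_lever (a joint): angle of the red lever, rad: 0 fully up (leaning 10 degrees back past upright, towards the cut-out's +x, against its stop, where it rests by its own weight), 1.4 fully dropped (leaning 70 degrees from upright towards the cut-out's -x). Its balance point is at 0.17. It weighs 0.10 to 0.17 kg and needs about 1 to 1.6 N at the knob.
- lever_grip (a point): centre of the lever's red knob: a cylinder 26 in diameter and 30 long, lying along the cut-out's y, so that it can be pinched from above by its two flat ends and turns between the fingers. It swings on a circle of radius 75 mm about a hinge line along the cut-out's y through x = 0, z = 42 mm, at y = -40 mm (cut-out's frame); a 10 mm steel rod joins it to the hinge. Centre 116 above the table when up, 68 when dropped (then 71 ahead of the hinge, clear of the box's front).
- intake: white extractor intake box, fixed to the table, 150 (its x) x 230 (its y) x 61 high; origin at the centre of its underside, z up. The shutter opens along its +y. Green marks on both aluminium rails show half travel (the white line on the shutter plate, under the tab, meets them there).
- shutter (a joint): opening of the dark steel shutter plate, m: 0 shut, 0.08 fully open, 0.04 half open. A spring pulls it shut: 3 N at first, rising by 1.2 N per cm to 7.8 N at half and 12.6 N fully open. It snaps shut when let go.
- tab_centre (a point): upright orange tab on the shutter plate, 46 (its x) x 12 thick (its y, the sliding direction) x 50 high; this point is its centre, 81.5 above the table, axes as the intake's; moves with the shutter. In the intake's frame at x = 0, y = -45 mm when shut, -5 mm at half, +35 mm fully open. The plate's upper face is 57 above the table, the rails' tops 61.
- paint_jar: bystander, leave alone: small jar with black cap and red label, 38 in diameter, 42 high, standing between the two boxes (the other bystanders, bottles up to 110 high, screwdriver and model car, all stand beyond both boxes, more than 0.72 m ahead of the robot base); origin under its centre
- wire_spool: bystander, leave alone: green plastic spool, 44 in diameter, 36 high, in the gap between the two boxes, nearer the robot; origin under its centre
Not all that is in view belongs to the job. Leave any pink or purple look-alike of the cutout alone.

How it is judged (in metres and radians):
On the way, in this order (a step that is already met when the one before it is completed fails the run):
1. the test button is pressed down (6 mm or more) (value of joint test_button above 0.006 m).
2. the lever has dropped (value of joint trip_lever above 1.2 rad), for 0.05 s.
3. the lever is back up and the button released, with the shutter still shut (value of joint trip_lever below 0.12 rad and value of joint test_button below 0.002 m and value of joint shutter below 0.01 m), for 0.2 s.
4. the shutter is held half open (value of joint shutter between 0.033 and 0.047 m), for 0.3 s.
At the end, for the whole second after the job is handed in: The program finishes while holding: the shutter is still at 40 mm of its 80 mm travel, give or take 7 mm, with the fingers pressing on its tab with more than 3 N; the lever stays up by itself (within 0.12 rad of its stop) and the test button is released. No bystander has moved by more than 30 mm (all of step 4 and velocity of joint shutter between -0.01 and 0.01 m/s and contact force between the fingers and shutter_c1 above 3 N and value of joint trip_lever below 0.12 rad and value of joint test_button below 0.002 m); the arm keeps its last pose, push and grip.
It fails at once if a bystander is moved by more than 30 mm (distance of any of thinner, paint_jar, dropper_a, dropper_b, wire_spool, driver, model_car from where it was at the start of the episode above 0.03 m).
It also fails if it takes over 58 s, if anything falls off the work surface, if the arm or the gripper's body presses on something with over 40 N, if the wrist force passes 120 N, or if a joint passes its speed limit or range.

### The arm

A 6-joint arm with a two-finger parallel gripper is mounted at the origin on the work surface. World frame = base frame: x ahead of the robot, y to its left, z up, the work surface at z = 0. Lengths are in mm, angles in rad, forces in N, time in s.
With the tool pointing down it reaches from about 325 to 750 mm from the base axis. Payload 7.6 kg.
Tool frame: the origin (TCP) lies where the fingers leave the gripper's body, on its centre line; the fingertips stand 73 mm ahead of it and the grasp point (between the pads) lies 54 mm ahead of it (env.tips_ahead is the z of the fingertips in the tool frame, in mm); z points along the fingers, y is the direction in which the jaws open and shut (so a half turn about z gives the same grasp; the last joint's range is limited). The gripper opens to 85 mm and grips with 20 to 120 N. Pads are 22 mm wide; open, the fingers measure 114 mm over their backs; the gripper's body (76 mm by 85 mm) begins 54 mm behind the grasp point. The pads swing forward as they close: fully open they stand 13 mm farther back than shut.
Start: joints at [-1.361, 0.052, 1.401, -0, 1.689, -0.07], TCP at [145.009, -504.59, 303.923] pointing down, gripper open.
Joint ranges: [-2.9, 2.9], [-0.91, 2.17], [0.12, 2.37], [-1.06, 4.2], [0.26, 2.73], [-2.93, 2.93]. Speed limits (rad/s): [2.57, 2.57, 3.01, 3.14, 3.14, 3.14].

### API

Orientations are given as a unit quaternion [x, y, z, w].
In Python, from station import env, vision gives the robot as it stands. The module is installed in compiled form; this text tells all that it offers.
- The arm moves only by the tool carry_out, never from a script. Its arguments are lists of equal length, an entry for each row: "rot": the turn, a rotation vector about the world's x, y, z in rad, a list of three; "xyz": the shift along the world's x, y, z in mm, a list of three; "jaw": the closure, from -1 (fully open) to 1 (shut). In form: {"rot": [[rx, ry, rz], ...], "xyz": [[dx, dy, dz], ...], "jaw": [jaw, ...]}. A call has 1 to 8 rows; each row is the pose to reach, as a shift and turn from the pose commanded when the call began; what a row does not reach only later rows make up. A row lasts 1/8 s, in which the tool goes at most 62.5 mm and 10.7 degrees, less where a joint would pass 70% of its speed; a pose out of reach is approached as far as the arm can. A call with a gripper value outside its range is refused whole. The fingers move at their own pace and stop on an object; "squeeze" is the grip in N (left out, the last holds). Time passes only in rows, so rows that repeat a pose let the fingers close. It gives the time, the measured TCP pose, the force and the opening at its end, in the units of the state.
- env.sense(): the state, without advancing time (a new reading comes with each control period).
- vision.read_camera(name): name is "side" or "top"; returns a dict with "frame" (420x560x3 uint8, red, green, blue), "fovy" (degrees; the focal length in pixels is half the picture's height over the tangent of half this angle, whatever the lens; pixels are square), "cx", "cy" (the principal point, pixels), "R" (3x3) and "t" (3): a world point X has camera coordinates R X + t. Camera axes: x right, y down, z forward; pixel columns grow to the right and rows downward; lengths in mm; the calibration is good to about 2 mm. A picture is of the moment at which its call begins. There is no depth.
- env.close_job(): hands the job in, once; it reports no verdict.
The state is a dict: "clock": time; "q": joint angles; "qvel": joint speeds; "effort": joint torques, N m; "eef_pos": TCP position; "ee_rot": TCP orientation; "wrist_force": force on the tool from outside, world axes, zero at the start; "moment": the same for the moment, N m; "width": finger opening in mm.
Only numpy, scipy, OpenCV 4.12 (cv2) and the standard library are available. Lean on these libraries where they do the work, as an engineer would, in place of code of your own. Each camera call takes 0.05 s, during which the arm holds its last target. There are 200 camera calls.

## Working session

There is one attempt and no reset: what is moved stays moved. The work goes in short steps, Python scripts to look and compute and a tool call to move; the robot and the scene stay as the last step left them, time stands still between calls to the robot, and variables do not carry over. Pictures are saved under pics/ and viewed, about 8 in all and at most 12, crops included, and the job is handed in when it is done.

Besides the shell and the picture viewer there is one more tool, called after "Emit:" in YAML: its name, and indented under it one key for each argument. carry_out: Moves the arm, as the interface text tells. Its arguments: {"type":"object","properties":{"rot":{"type":"array","items":{"type":"array","items":{"type":"number"}}},"xyz":{"type":"array","items":{"type":"array","items":{"type":"number"}}},"jaw":{"type":"array","items":{"type":"number"}},"squeeze":{"type":"number"}},"required":["rot","xyz","jaw"]}

```bash
mkdir -p pics; cat > h.py <<'E'
import numpy as np, cv2
from station import env, vision
def cam(n, save=None):
    c=vision.read_camera(n)
    c['R']=np.array(c['R']);c['t']=np.array(c['t'])
    if save: cv2.imwrite('pics/'+save,c['frame'][:,:,::-1])
    return c
def ray(c,u,v):
    f=c['frame'].shape[0]/2/np.tan(np.radians(c['fovy'])/2)
    d=c['R'].T@np.array([(u-c['cx'])/f,(v-c['cy'])/f,1]); o=-c['R'].T@c['t']
    return o,d
def onz(c,u,v,z):
    o,d=ray(c,u,v); return o+d*(z-o[2])/d[2]
def proj(c,X):
    f=c['frame'].shape[0]/2/np.tan(np.radians(c['fovy'])/2)
    p=c['R']@np.array(X,float)+c['t']; return np.array([c['cx']+f*p[0]/p[2],c['cy']+f*p[1]/p[2]])
def blobs(c,name,lo,hi,amin=30):
    hsv=cv2.cvtColor(c['frame'],cv2.COLOR_RGB2HSV)
    m=cv2.inRange(hsv,np.array(lo),np.array(hi))
    n,l,s,ct=cv2.connectedComponentsWithStats(m)
    for i in range(1,n):
        if s[i,4]>=amin: print(name,s[i].tolist(),ct[i].round(1).tolist())
    return m
E
python3 - <<'E'
from h import *
for n in('top','side'):
    c=cam(n,n+'0.png'); o,_=ray(c,0,0); print(n,c['fovy'],c['cx'],c['cy'],o.round())
    blobs(c,'blue',(100,140,60),(125,255,255)); blobs(c,'red',(0,150,80),(6,255,255)); blobs(c,'orange',(8,160,120),(20,255,255));blobs(c,'yellow',(21,120,120),(33,255,255));blobs(c,'green',(45,100,60),(85,255,255),8)
s=env.sense();print({k:np.round(v,3).tolist() for k,v in s.items()}, env.tips_ahead)
E
```

```text
top 44.007211717838416 280.4645520368088 213.30786300282097 [ 267.  -57. 1393.]
blue [0, 22, 76, 50, 2673] [39.7, 48.1]
blue [446, 77, 9, 13, 46] [449.0, 83.3]
blue [306, 141, 11, 11, 94] [311.3, 145.7]
blue [490, 226, 70, 54, 2625] [519.3, 251.8]
blue [313, 236, 12, 12, 100] [318.7, 241.7]
blue [387, 288, 11, 12, 106] [392.1, 293.6]
red [133, 40, 23, 24, 212] [144.7, 50.8]
red [461, 67, 9, 13, 38] [464.8, 73.2]
red [342, 130, 14, 12, 121] [348.5, 135.4]
red [71, 163, 27, 35, 213] [82.6, 179.9]
red [348, 221, 13, 10, 123] [353.9, 225.4]
red [426, 285, 15, 12, 134] [433.2, 290.8]
orange [0, 0, 48, 21, 887] [21.9, 9.5]
orange [49, 0, 49, 21, 898] [72.3, 9.5]
orange [194, 0, 54, 20, 922] [219.0, 9.2]
orange [249, 0, 6, 20, 118] [251.5, 9.3]
orange [256, 0, 91, 21, 1676] [300.6, 9.8]
orange [348, 0, 95, 21, 1784] [395.3, 9.9]
orange [444, 0, 101, 21, 1800] [494.1, 10.1]
orange [545, 0, 15, 21, 243] [552.5, 10.0]
orange [199, 56, 9, 9, 66] [202.8, 60.0]
orange [389, 72, 63, 38, 254] [419.1, 90.4]
orange [1, 77, 10, 7, 40] [5.9, 80.2]
orange [30, 79, 88, 40, 343] [74.5, 98.3]
orange [25, 9
[... 2771 characters left out ...]
[234.9, 316.2]
green [51, 317, 33, 24, 346] [68.1, 328.5]
green [194, 316, 31, 26, 288] [209.7, 327.1]
green [34, 321, 7, 8, 25] [37.0, 324.6]
green [84, 325, 9, 5, 15] [88.3, 327.3]
green [25, 328, 21, 13, 78] [35.1, 333.9]
green [43, 337, 20, 7, 47] [52.8, 340.3]
green [194, 337, 13, 11, 39] [199.4, 341.8]
green [89, 342, 7, 4, 11] [91.8, 343.5]
{'clock': 0.1, 'q': [-1.361, 0.053, 1.402, 0.0, 1.689, -0.07], 'qvel': [0.001, -0.001, -0.002, -0.002, -0.001, 0.001], 'effort': [0.001, -38.258, -36.099, -0.0, 0.005, -0.0], 'eef_pos': [144.985, -504.426, 303.179], 'ee_rot': [0.99, 0.139, -0.0, -0.001], 'wrist_force': [0.342, -0.559, -0.95], 'moment': [-0.004, -0.055, 0.009], 'width': 85.172} 72.6
```

View pics/top0.png

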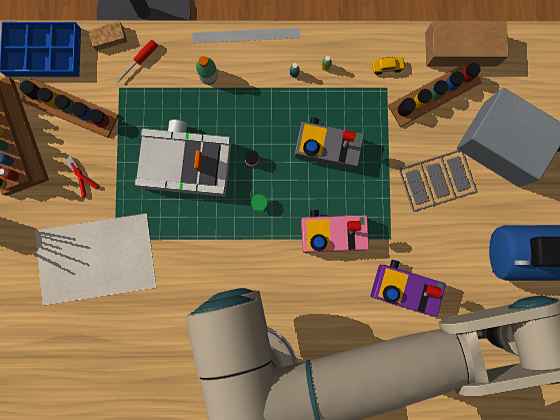

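View pics/side0.png

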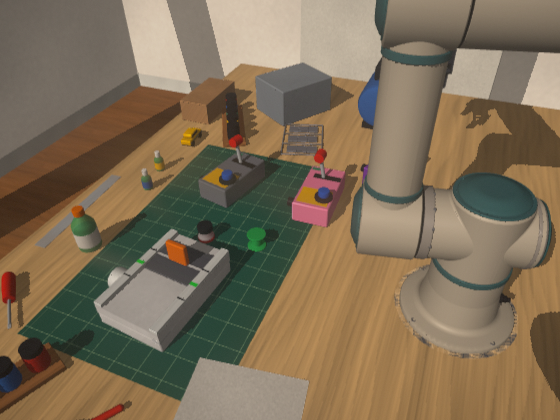

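The top view has three cut-outs: grey at (330,143), pink at (335,233) and purple at (408,288). Only the grey one on the mat fits the description, since the other two are the pink and purple look-alikes. The intake is at (183,162), with its tab at (197,158) and its green marks at (187,135) and (181,185). I'll confirm these in a crop and measure them.

```bash
python3 - <<'E'
from h import *
t=cam('top');s=cam('side')
f=t['frame'][80:250,120:390,::-1]; cv2.imwrite('pics/crop1.png',cv2.resize(f,None,fx=2.9,fy=2.9,interpolation=cv2.INTER_CUBIC))
def tri(a,b):
    o1,d1=ray(t,*a);o2,d2=ray(s,*b)
    A=np.c_[d1,-d2];k=np.linalg.lstsq(A,o2-o1,rcond=None)[0];p,q=o1+d1*k[0],o2+d2*k[1]
    return ((p+q)/2).round(1),np.linalg.norm(p-q).round(1)
print('knob tri',tri((348.5,135.4),(235.4,140.3)), 'z120',onz(t,348.5,135.4,120).round(1))
b=onz(t,311.3,145.7,80);k=onz(t,348.5,135.4,118);print('button',b.round(1))
print('tab tri',tri((196.3,158.7),(175.8,251.7)),'z100',onz(t,196.3,158.7,100).round(1))
m1=onz(t,186.8,135.5,61);m2=onz(t,180.9,185.4,61);print('marks',m1.round(1),m2.round(1),tri((186.8,135.5),(139.6,260.9)),tri((180.9,185.4),(193,283.6)))
d=m1-m2;print('intake yaw',np.degrees(np.arctan2(d[1],d[0])),np.hypot(*d[:2]))
# cutout yaw from button->knob: frame delta (13-(-22)... up: x=+13,y=-40; button -22,45)
dk=k-b;yaw=np.arctan2(dk[1],dk[0])-np.arctan2(-85,35);print('cut yaw',np.degrees(yaw),np.hypot(*dk[:2]),np.hypot(85,35))
print('spool',onz(t,259,202,30).round(),'jar',onz(t,251,158,42).round())
E
```

```text
knob tri (array([ 595.5, -244.6,  115.9]), np.float64(0.3)) z120 [ 594.4 -244.1  120. ]
button [ 577.5 -153.5   80. ]
tab tri (array([541.1, 140.3,  84.3]), np.float64(3.6)) z100 [539.4 138.8 100. ]
marks [609.2 170.3  61. ] [477.5 183.5  61. ] (array([609.5, 170.5,  61. ]), np.float64(0.6)) (array([477.4, 183.5,  60.8]), np.float64(0.1))
intake yaw -5.714085347678643 132.4072517629398
cut yaw -11.576271034212864 92.54077607642196 91.92388155425118
spool [438. -17.  30.] jar [553.   3.  42.]
```

View pics/crop1.png

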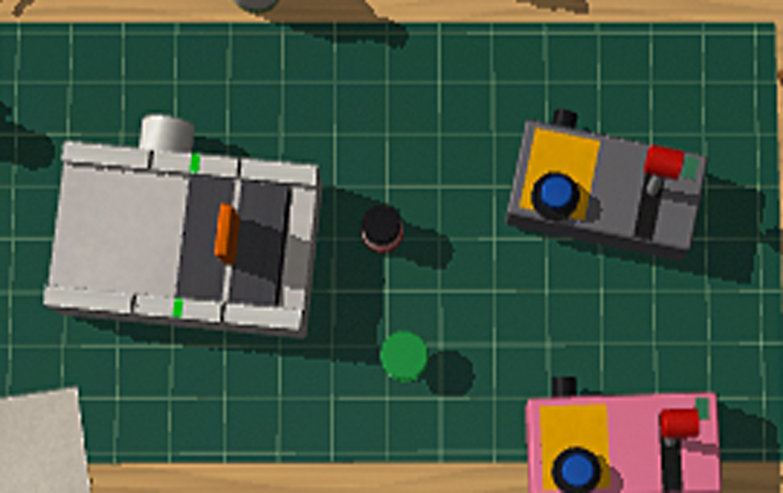

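The crop confirms the grey cut-out: button at crop (556,194), lever up with its knob at (664,162). It also shows the intake with the shutter shut and the tab at (227,233). Next I move above the button with the jaw shut.

Emit:
carry_out:
  rot:
    - [0, 0, -0.06]
    - [0, 0, -0.12]
    - [0, 0, -0.18]
    - [0, 0, -0.24]
    - [0, 0, -0.3]
    - [0, 0, -0.36]
    - [0, 0, -0.42]
    - [0, 0, -0.48]
  xyz:
    - [48, 39, 0]
    - [96, 78, 0]
    - [144, 117, 0]
    - [192, 156, 0]
    - [240, 195, 0]
    - [288, 234, -20]
    - [336, 273, -40]
    - [384, 312, -60]
  jaw: [1, 1, 1, 1, 1, 1, 1, 1]
  squeeze: 25

```text
clock: 1.2
eef_pos: [524.7, -195.6, 245.6]
ee_rot: [0.995, -0.101, 0.0, 0.0]
wrist_force: [0.3, -0.2, 0.4]
width: 0.1
```

Emit:
carry_out:
  rot:
    - [0, 0, 0]
    - [0, 0, 0]
  xyz:
    - [0, 0, 0]
    - [0, 0, 0]
  jaw: [1, 1]

```text
clock: 1.45
eef_pos: [523.3, -197.3, 246.2]
ee_rot: [0.995, -0.1, -0.0, 0.0]
wrist_force: [0.9, -0.1, 0.1]
width: -0.2
```

Emit:
carry_out:
  rot:
    - [0, 0, 0]
    - [0, 0, 0]
    - [0, 0, 0]
    - [0, 0, 0]
  xyz:
    - [27, 22, -20]
    - [54, 44, -40]
    - [54, 44, -78]
    - [54, 44, -78]
  jaw: [1, 1, 1, 1]

```text
clock: 1.95
eef_pos: [575.7, -153.9, 165.8]
ee_rot: [0.995, -0.101, -0.003, -0.0]
wrist_force: [0.1, 0.8, -0.6]
width: -0.3
```

```bash
python3 - <<'E'
from h import *
t=cam('top');s=cam('side')
e=np.array(env.sense()['eef_pos']);print(e)
for n,c,r in(('t',t,(100,190,260,400)),('s',s,(110,220,150,350))):
    tip=e-[0,0,72.6];print(n,proj(c,tip),proj(c,[577.5,-153.5,80]))
a=t['frame'][90:200,260:400];b=s['frame'][110:220,170:310]
cv2.imwrite('pics/c2.png',cv2.resize(np.hstack([a,b])[:,:,::-1],None,fx=2.8,fy=2.8,interpolation=cv2.INTER_CUBIC))
E
```

```text
[ 577.30873393 -154.35083024  169.97265581]
t [312.1220969  144.19756623] [311.30283634 145.70795029]
s [226.27080806 165.76928847] [226.65817016 171.76354841]
```

View pics/c2.png

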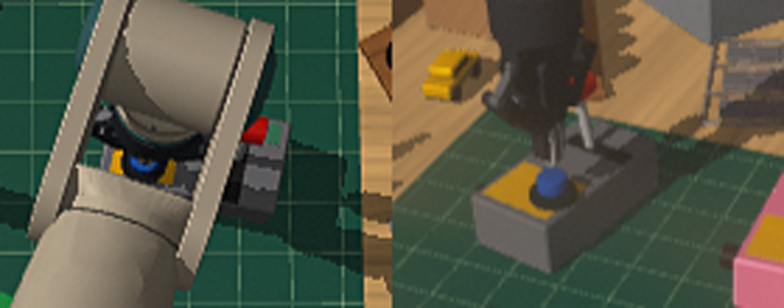

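The closed tips sit right above the blue button (side crop (550,160) against the button at (552,185)). Pressing now.

Emit:
carry_out:
  rot:
    - [0, 0, 0]
    - [0, 0, 0]
    - [0, 0, 0]
    - [0, 0, 0]
    - [0, 0, 0]
  xyz:
    - [0, 0, -10]
    - [0, 0, -16]
    - [0, 0, -20]
    - [0, 0, -22]
    - [0, 0, -22]
  jaw: [1, 1, 1, 1, 1]

```text
clock: 2.68
eef_pos: [577.6, -153.4, 146.6]
ee_rot: [0.995, -0.1, 0.0, 0.0]
wrist_force: [-1.2, -1.7, 4.2]
width: -0.4
```

Emit:
carry_out:
  rot:
    - [0, 0, 0]
    - [0, 0, 0]
    - [0, 0, 0]
    - [0, 0, 0]
  xyz:
    - [0, 0, -1]
    - [0, 0, -2]
    - [0, 0, -3]
    - [0, 0, -3]
  jaw: [1, 1, 1, 1]

```text
clock: 3.18
eef_pos: [577.7, -153.4, 145.5]
ee_rot: [0.995, -0.1, 0.001, 0.0]
wrist_force: [-7.7, -0.6, 15.4]
width: 0.3
```

The button is bottomed at 15 N. I'll raise, open the jaw and go above where the dropped knob should be, (513,-227).

Emit:
carry_out:
  rot:
    - [0, 0, 0]
    - [0, 0, 0]
    - [0, 0, 0]
    - [0, 0, 0]
    - [0, 0, 0]
    - [0, 0, 0]
  xyz:
    - [0, 0, 30]
    - [0, 0, 70]
    - [-32, -37, 70]
    - [-64, -74, 70]
    - [-64, -74, 70]
    - [-64, -74, 70]
  jaw: [1, 1, -1, -1, -1, -1]

```text
clock: 3.92
eef_pos: [513.7, -226.6, 212.8]
ee_rot: [0.995, -0.1, -0.0, -0.0]
wrist_force: [0.3, 0.4, 0.3]
width: 71.9
```

```bash
python3 - <<'E'
from h import *
t=cam('top');s=cam('side')
e=np.array(env.sense()['eef_pos']);print(e)
K=[513,-227,68];print(proj(t,K),proj(s,K))
blobs(t,'redT',(0,150,80),(6,255,255),10);blobs(s,'redS',(0,150,60),(6,255,255),10)
a=t['frame'][90:220,270:410];b=s['frame'][90:220,170:310]
cv2.imwrite('pics/c3.png',cv2.resize(np.hstack([a,b])[:,:,::-1],None,fx=2.8,fy=2.8,interpolation=cv2.INTER_CUBIC))
E
```

```text
[ 514.06586929 -226.15012277  212.88113762]
[339.56632897 171.22852893] [262.4720423  165.60581975]
redT [133, 40, 23, 24, 195] [144.5, 50.5]
redT [461, 66, 8, 13, 37] [464.6, 72.5]
redT [71, 163, 27, 35, 207] [82.4, 179.7]
redT [334, 166, 13, 11, 104] [339.5, 171.0]
redT [4, 168, 6, 4, 14] [6.6, 169.4]
redT [1, 173, 9, 5, 17] [5.2, 175.7]
redT [348, 221, 13, 10, 102] [354.4, 226.0]
redT [426, 285, 15, 12, 122] [432.8, 290.9]
redS [314, 148, 12, 15, 127] [319.7, 155.4]
redS [256, 160, 14, 14, 126] [262.3, 166.1]
redS [1, 272, 15, 31, 387] [8.0, 286.7]
redS [23, 348, 28, 25, 355] [37.8, 362.1]
redS [91, 405, 33, 15, 194] [109.4, 412.7]
```

View pics/c3.png

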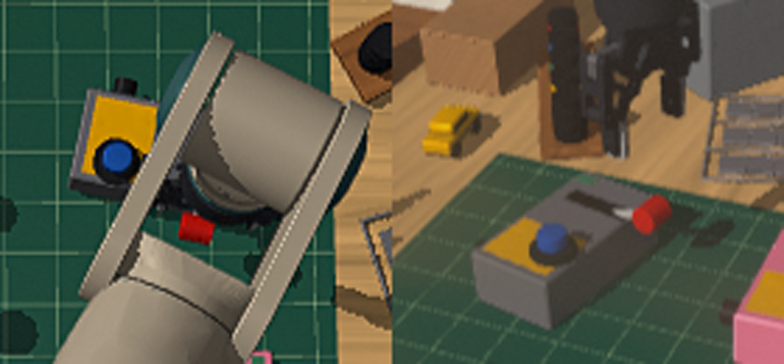

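The lever has dropped, and the predicted knob centre matches the red blob in both views to within 1 px. Descending and pinching.

Emit:
carry_out:
  rot:
    - [0, 0, 0]
    - [0, 0, 0]
    - [0, 0, 0]
    - [0, 0, 0]
    - [0, 0, 0]
    - [0, 0, 0]
    - [0, 0, 0]
    - [0, 0, 0]
  xyz:
    - [0, 0, -35]
    - [0, 0, -65]
    - [0, 0, -85]
    - [0, 0, -93]
    - [0, 0, -93]
    - [0, 0, -93]
    - [0, 0, -93]
    - [0, 0, -93]
  jaw: [-1, -1, -1, -1, 1, 1, 1, 1]
  squeeze: 20

```text
clock: 5.03
eef_pos: [513.8, -227.6, 121.3]
ee_rot: [0.995, -0.1, 0.001, 0.001]
wrist_force: [-0.9, -1.6, 3.4]
width: 29.9
```

Emit:
carry_out:
  rot:
    - [0, 0, 0]
    - [0, 0, 0]
    - [0, 0, 0]
    - [0, 0, 0]
    - [0, 0, 0]
    - [0, 0, 0]
    - [0, 0, 0]
    - [0, 0, 0]
  xyz:
    - [5.4, -1.1, 11.9]
    - [12.7, -2.6, 22.6]
    - [21.9, -4.5, 31.8]
    - [32.3, -6.6, 39.3]
    - [43.9, -9, 44.8]
    - [56.4, -11.6, 48.2]
    - [69.1, -14.2, 49.4]
    - [82.5, -16.9, 48.2]
  jaw: [1, 1, 1, 1, 1, 1, 1, 1]

```text
clock: 6.02
eef_pos: [596.3, -244.8, 169.5]
ee_rot: [0.995, -0.1, -0.0, 0.001]
wrist_force: [-3.9, -5.2, -1.2]
width: 29.5
```

Emit:
carry_out:
  rot:
    - [0, 0, 0]
    - [0, 0, 0]
    - [0, 0, 0]
  xyz:
    - [1, 0, 0]
    - [2, 0, 0]
    - [2, 0, 0]
  jaw: [1, 1, 1]

```text
clock: 6.4
eef_pos: [597.9, -245.1, 169.3]
ee_rot: [0.995, -0.1, -0.0, 0.001]
wrist_force: [-3.1, -6.5, 0.1]
width: 29.6
```

Emit:
carry_out:
  rot:
    - [0, 0, 0]
    - [0, 0, 0]
    - [0, 0, 0]
    - [0, 0, 0]
    - [0, 0, 0]
    - [0, 0, 0]
    - [0, 0, 0]
    - [0, 0, 0]
  xyz:
    - [0, 0, 0]
    - [0, 0, 0]
    - [0, 0, 0]
    - [0, 0, 15]
    - [0, 0, 50]
    - [0, 0, 75]
    - [-20, 50, 75]
    - [-30, 105, 75]
  jaw: [-1, -1, -1, -1, -1, -1, -1, -1]

```text
clock: 7.4
eef_pos: [567.5, -138.3, 245.1]
ee_rot: [0.995, -0.101, 0.001, 0.0]
wrist_force: [0.6, 0.4, 0.4]
width: 85.3
```

```bash
python3 - <<'E'
from h import *
t=cam('top');s=cam('side')
print(env.sense()['eef_pos'])
for a,c in(('T',t),('S',s)):
    print(a,proj(c,[594.8,-243.8,116]))
    blobs(c,'red',(0,150,60),(6,255,255),10); 
blobs(s,'blueS',(100,140,40),(125,255,255),10)
E
```

```text
[ 567.61273835 -134.69426222  245.20676258]
T [348.15171173 135.62649757]
red [133, 40, 25, 24, 243] [145.2, 51.2]
red [461, 67, 11, 13, 48] [465.2, 74.0]
red [342, 130, 14, 12, 117] [348.8, 135.5]
red [71, 163, 28, 35, 236] [82.9, 180.4]
red [1, 168, 10, 10, 39] [6.5, 172.9]
red [348, 221, 13, 10, 123] [353.8, 225.4]
red [426, 285, 15, 12, 121] [433.6, 290.9]
S [235.55709968 140.49332486]
red [394, 126, 9, 12, 75] [398.3, 132.3]
red [229, 134, 14, 14, 130] [235.4, 140.3]
red [314, 148, 12, 15, 126] [319.8, 155.4]
red [1, 272, 15, 31, 383] [8.0, 286.7]
red [23, 348, 28, 25, 358] [38.0, 362.1]
red [91, 405, 33, 15, 194] [109.4, 412.8]
blueS [365, 81, 35, 32, 361] [383.2, 93.7]
blueS [390, 159, 10, 9, 69] [394.1, 163.3]
blueS [222, 174, 5, 5, 15] [223.9, 175.8]
blueS [0, 379, 8, 11, 29] [2.5, 384.4]
```

The lever is back at its original pixels in both views (within 0.3 px). Now to the tab.

Emit:
carry_out:
  rot:
    - [0, 0, 0.02]
    - [0, 0, 0.04]
    - [0, 0, 0.06]
    - [0, 0, 0.08]
    - [0, 0, 0.1]
    - [0, 0, 0.1]
    - [0, 0, 0.1]
    - [0, 0, 0.1]
  xyz:
    - [-6, 55, 0]
    - [-12, 110, 0]
    - [-18, 165, 0]
    - [-24, 220, 0]
    - [-28, 273, 0]
    - [-28, 273, -30]
    - [-28, 273, -30]
    - [-28, 273, -30]
  jaw: [-1, -1, -1, -1, -1, -1, -1, -1]

```text
clock: 8.5
eef_pos: [540.6, 133.4, 214.9]
ee_rot: [0.999, -0.051, 0.001, -0.0]
wrist_force: [0.4, -0.0, 0.4]
width: 85.6
```

```bash
python3 - <<'E'
from h import *
from scipy.spatial.transform import Rotation as R
q=env.sense();e=np.array(q['eef_pos']);y=R.from_quat(q['ee_rot']).as_matrix()[:,1];print(e,np.degrees(np.arctan2(y[1],y[0])))
s=cam('side');print('shut tab',proj(s,[539.4,137.1,81.5]))
blobs(s,'or',(6,160,90),(20,255,255))
t=cam('top')
a=t['frame'][90:250,110:270];b=s['frame'][130:290,90:250]
cv2.imwrite('pics/c4.png',cv2.resize(np.hstack([a,b])[:,:,::-1],None,fx=2.5,fy=2.5,interpolation=cv2.INTER_CUBIC))
E
```

```text
[540.55254721 133.40685473 214.93820403] -95.79919721991237
shut tab [176.68770487 251.73677204]
or [181, 139, 12, 7, 54] [186.3, 141.6]
or [369, 157, 26, 19, 187] [380.0, 164.9]
or [203, 168, 25, 20, 201] [214.6, 177.2]
or [0, 181, 24, 16, 174] [8.5, 188.0]
or [297, 187, 31, 20, 277] [309.2, 196.4]
or [33, 192, 46, 32, 209] [53.7, 209.7]
or [71, 206, 12, 12, 113] [76.8, 211.1]
or [0, 236, 19, 23, 217] [6.5, 245.2]
or [166, 240, 22, 26, 397] [176.7, 252.0]
or [0, 361, 62, 48, 377] [27.2, 385.1]
```

View pics/c4.png

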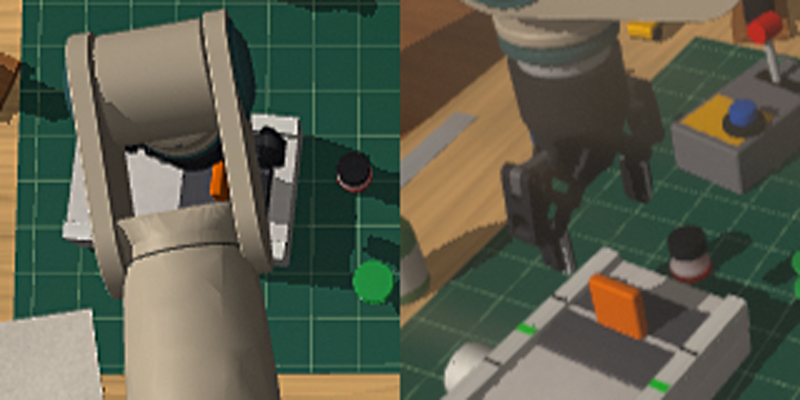

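The tab sits at its predicted pixel, (177,252), with the lever up, the button released, and the jar and spool unmoved. Descending and pinching the tab.

Emit:
carry_out:
  rot:
    - [0, 0, 0]
    - [0, 0, 0]
    - [0, 0, 0]
    - [0, 0, 0]
    - [0, 0, 0]
    - [0, 0, 0]
    - [0, 0, 0]
    - [0, 0, 0]
  xyz:
    - [-1, 4, -35]
    - [-1, 4, -60]
    - [-1, 4, -72]
    - [-1, 4, -72]
    - [-1, 4, -72]
    - [-1, 4, -72]
    - [-1, 4, -72]
    - [-1, 4, -72]
  jaw: [-1, -1, -1, 1, 1, 1, 1, 1]
  squeeze: 40

```text
clock: 9.6
eef_pos: [539.2, 137.7, 142.2]
ee_rot: [0.999, -0.05, 0.0, 0.0]
wrist_force: [-1.5, -2.4, 4.4]
width: 11.4
```

Emit:
carry_out:
  rot:
    - [0, 0, 0]
    - [0, 0, 0]
    - [0, 0, 0]
    - [0, 0, 0]
    - [0, 0, 0]
    - [0, 0, 0]
    - [0, 0, 0]
    - [0, 0, 0]
  xyz:
    - [0.7, 7, 0]
    - [1.4, 14, 0]
    - [2.1, 21, 0]
    - [2.8, 28, 0]
    - [3.5, 35, 0]
    - [4, 40, 0]
    - [4, 40, 0]
    - [4, 40, 0]
  jaw: [1, 1, 1, 1, 1, 1, 1, 1]
  squeeze: 60

```text
clock: 10.6
eef_pos: [543.2, 177.0, 142.2]
ee_rot: [0.999, -0.05, 0.0, 0.001]
wrist_force: [-2.5, -7.7, 6.2]
width: 11.1
```

```bash
python3 - <<'E'
from h import *
s=cam('side');q=env.sense();print(q['eef_pos'],q['wrist_force'],q['width'])
print('half tab',proj(s,[543.4,176.9,81.5]));blobs(s,'or',(6,160,90),(20,255,255));print(proj(s,[594.8,-243.8,116]));blobs(s,'red',(0,150,60),(6,255,255))
b=s['frame'][120:300,70:290]
cv2.imwrite('pics/c5.png',cv2.resize(b[:,:,::-1],None,fx=3.3,fy=3.3,interpolation=cv2.INTER_CUBIC))
E
```

```text
[543.18375687 177.02718074 142.24502898] [-3.84210582 -7.23524317  6.19609014] 11.535686239090062
half tab [163.8813428  264.61817171]
or [374, 160, 21, 16, 78] [383.0, 168.3]
or [211, 170, 16, 18, 76] [218.1, 180.4]
or [0, 179, 28, 18, 187] [9.9, 187.3]
or [297, 187, 30, 20, 255] [308.5, 195.9]
or [53, 196, 21, 15, 74] [63.5, 203.2]
or [31, 206, 25, 23, 131] [42.5, 217.6]
or [71, 206, 12, 12, 110] [76.7, 211.0]
or [0, 234, 20, 25, 238] [6.9, 244.8]
or [164, 256, 11, 23, 159] [169.2, 267.4]
or [0, 360, 64, 48, 400] [29.3, 384.0]
[235.55709968 140.49332486]
red [394, 125, 13, 13, 115] [400.1, 130.9]
red [314, 149, 12, 14, 120] [319.8, 155.4]
red [1, 272, 15, 31, 379] [8.0, 286.6]
red [22, 347, 29, 26, 347] [37.7, 362.3]
red [91, 404, 32, 16, 195] [109.2, 412.8]
```

View pics/c5.png

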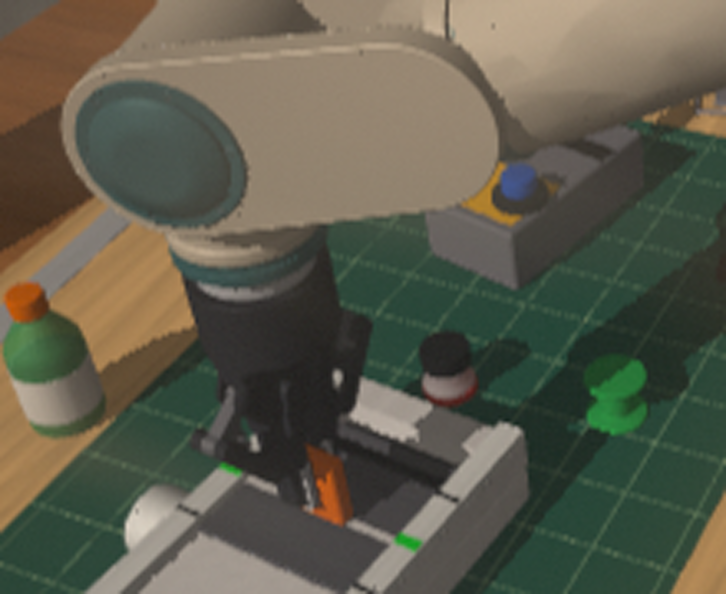

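The white line now runs between the green marks (crop (230,468) and (407,542)), and the wrist feels about 7.5 N against the expected 7.8 N. I'll hold a moment and check the lever from the top, where it isn't hidden.

Emit:
carry_out:
  rot:
    - [0, 0, 0]
    - [0, 0, 0]
    - [0, 0, 0]
    - [0, 0, 0]
    - [0, 0, 0]
    - [0, 0, 0]
  xyz:
    - [0, 0, 0]
    - [0, 0, 0]
    - [0, 0, 0]
    - [0, 0, 0]
    - [0, 0, 0]
    - [0, 0, 0]
  jaw: [1, 1, 1, 1, 1, 1]

```text
clock: 11.4
eef_pos: [543.2, 177.0, 142.2]
ee_rot: [0.999, -0.05, 0.0, 0.001]
wrist_force: [-3.9, -7.0, 5.8]
width: 11.2
```

```bash
python3 - <<'E'
from h import *
t=cam('top');q=env.sense();print(q['clock'],q['eef_pos'],q['wrist_force'],q['width'])
m=blobs(t,'red',(0,150,80),(6,255,255),90)
s=cam('side');blobs(s,'or',(6,160,90),(20,255,255),140)
env.close_job()
E
```

```text
11.45 [543.19009332 176.97065996 142.22819568] [-3.30571456 -7.47453397  5.8562709 ] 11.188988191188225
red [133, 40, 23, 24, 214] [144.7, 50.9]
red [342, 130, 14, 12, 121] [348.5, 135.4]
red [71, 163, 27, 35, 213] [82.7, 180.1]
red [349, 221, 12, 10, 115] [354.5, 225.4]
red [426, 285, 15, 12, 133] [433.2, 290.8]
or [0, 178, 24, 20, 201] [8.9, 187.3]
or [297, 187, 30, 20, 256] [308.5, 195.9]
or [0, 235, 16, 24, 214] [5.9, 245.2]
or [164, 256, 11, 23, 154] [169.1, 267.3]
or [0, 360, 64, 49, 388] [29.0, 383.9]
the job is handed in; nothing more can be done
```

I pressed the test button to the bottom (15 N felt), which dropped the lever. I then lifted the lever back to its stop and let go of it. After that I pinched the shutter's orange tab, slid it 40 mm to half open, and handed the job in at about 11.5 s while still holding it.

- **Lever:** in the last top view its knob was at (348.5, 135.4), the same pixels as at the start, so it stays up by itself.
- **Button:** it looked released in the last close-up I viewed, taken with the shutter already at half open.
- **Shutter:** the white line met the green marks. The grip was steady at 177 mm in y, with about 7.5 N sideways at the wrist against the 7.8 N expected.
- **Bystanders:** the jar, the spool and the green bottle looked unmoved in the close-ups. I did not re-measure any bystander's position, or look at the rest again at the end.
- **Finger force:** it cannot be read directly. I set the grip to 60 N, and the opening read 11.2 mm on the 12 mm tab.

No check failed. In the side view at the end the lever was hidden behind the arm, so its final check rests on the top view alone.

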